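# Seat the drill chuck's taper shank and tap it home

## Task

Take the black drill chuck out of the blue rack, set its tapered shank upright in the sleeve of the green taper socket and let go while the sleeve still stands proud. Then tap or press down on top of the chuck with the closed fingers until the sleeve is home, flush with the green housing, and back off. Leave the lathe centre and the collet holder in the rack.

Things in the scene. Friction and masses are not known exactly. Their poses are not given: they have to be found in the camera images.
- drill_chuck: Loose black round drill chuck on a bright tapered shank, 0.3 kg, upright in one hole of the fixed blue rack (which one varies). Origin: centre of its collar's underside, which rests on the rack's top, 58 mm up; z up. Collar 42 mm wide, z 0 to 6; ribbed body 40 mm wide up to 42 (grasp at about 28); flat nose 28 mm wide, top at 58. Shank runs 50 mm down, 24 mm wide at the collar, 18 at the tip.
- lathe_centre: Loose bright steel lathe centre with a pointed cone nose, 52 mm high above its 42 mm collar; shank and origin like the chuck's. Stays in its hole. The rack (78 by 270 mm) has three 28 mm through holes in one row, 88 mm apart, one per tool; shanks hang freely in them. Grasp the chuck with the fingers closing square to the row, clear of its neighbours.
- collet_holder: Loose collet holder with a hexagonal brass nut, 44 mm high above its 42 mm collar; shank and origin like the chuck's. Stays in its hole in the same row.
- sleeve_rim (a point): Centre of the top rim (48 mm wide) of the steel sleeve in the green socket (fixed, upright, 70 mm wide, top at z 75 mm). Moves with the sleeve: rim 8 to 10 mm proud at first, home when flush at a stop. Friction holds it where left; 12 to 20 N down drives it, the chuck's weight does not. Bore 34 mm wide, 26 from 9 mm down, 20 at 55: the shank goes in till the collar rests on the rim.
There are look-alikes about, which are no part of the job. Leave any purple or red look-alike of the drill_chuck alone.

How it is judged:
On the way, in this order (a step that is already met when the one before it is completed fails the run):
1. the chuck stands in the sleeve, collar on the rim, let go, with the sleeve still at least 3 mm proud (distance between drill_chuck and sleeve_rim below 0.006 m and angle between drill_chuck's own z axis and vertical below 0.17 rad and contact force between the fingers and drill_chuck below 0.1 N and height (world z) of sleeve_rim above 0.078 m), for 0.2 s.
2. the chuck is pressed down until the sleeve is home (distance between drill_chuck and sleeve_rim below 0.006 m and height (world z) of sleeve_rim below 0.0765 m), for 0.1 s.
At the end, for the whole second after the job is handed in: The drill chuck stands at rest in the socket's sleeve, its collar within 6 mm of the rim's centre and upright within 10 degrees, with the sleeve down within 1.5 mm of flush (rim below z = 76.5 mm); the lathe centre and the collet holder are within 20 mm of where they stood (all of step 2 and angle between drill_chuck's own z axis and vertical below 0.17 rad and linear speed of drill_chuck below 0.02 m/s and distance of each of lathe_centre, collet_holder from where it was at the start of the episode below 0.02 m); the robot touches nothing.
It fails at once if the lathe centre or the collet holder is taken out of the rack or moved by more than 30 mm (distance of any of lathe_centre, collet_holder from where it was at the start of the episode above 0.03 m).
It also fails if it takes over 46 s, if anything falls off the work surface, if the arm or the gripper's body presses on something with over 40 N, if the wrist force passes 120 N, or if a joint passes its speed limit or range.

## Robot

A 7-joint arm with a two-finger parallel gripper is mounted at the origin on a cart in front of the work surface, level with it; the furniture and walls round the work are solid. World frame = base frame: x ahead of the robot, y to its left, z up, the work surface at z = 0. Lengths are in m, angles in rad, forces in N, time in s.
With the tool pointing down it reaches from about 0.425 to 0.875 m from the base axis. Payload 4.7 kg.
Tool frame: the origin (TCP) lies between the finger pads; the fingertips stand 22 mm ahead of it and the grasp point (between the pads) lies 3 mm ahead of it; z points along the fingers, y is the line along which they close (so a half turn about z gives the same grasp; the last joint's range is limited). The gripper opens to 87 mm and grips with 3 to 60 N. Pads are 19 mm wide; open, the fingers measure 117 mm over their backs; the gripper's body (75 mm by 190 mm) begins 51 mm behind the grasp point.
Start: joints at [-1.162, 0.321, -0.07, 1.45, 0.023, 1.371, -0.057], TCP at [0.25, 0.6, 0.245] pointing down, gripper open.
Joint ranges: [-2.86, 2.86], [-0.3, 2.09], [-1.38, 1.24], [0.06, 2.45], [-1.56, 4.7], [0.09, 2.05], [-2.69, 2.69]. Speed limits (rad/s): [2.57, 2.57, 3.14, 3.14, 3.14, 3.14, 3.14].

## Interface

Orientations are given as a rotation vector (axis times angle).
In Python, from bench import ctrl gives the robot as it stands. The module is installed in compiled form; this text tells all that it offers.
- The arm moves only by the tool send_rows, never from a script. Its argument "motion" is a list of rows, each an object with "claw": the opening, from -1 (shut) to 1 (fully open); "slide": the shift along the tool's x, y, z in mm, a list of three; "delta_rot": the turn, a rotation vector about the tool's x, y, z in rad, a list of three. In form: [{"claw": claw, "slide": [x, y, z], "delta_rot": [ax, ay, az]}, ...]. A call has 1 to 5 rows; each row is the pose to reach, as a shift and turn from the pose commanded when the call began, along the tool's axes at that moment; what a row does not reach only later rows make up. A row lasts 1/10 s, in which the tool goes at most 50 mm and 8.59 degrees, less where a joint would pass 70% of its speed; a pose out of reach is approached as far as the arm can. A call with a gripper value outside its range is refused whole. The fingers move at their own pace and stop on an object; "grip_force" is the grip in N (left out, the last holds). Time passes only in rows, so rows that repeat a pose let the fingers close. It gives the time, the measured TCP pose, the force, the opening and the grip force at its end, in the units of the state.
- ctrl.get_state(): the state, without advancing time (a new reading comes with each control period).
- ctrl.get_image(name): name is "scene" or "top"; returns a dict with "color" (384x512x3 uint8, blue, green, red), "fx", "fy", "cx", "cy" (pixels), "k1" (the pictures are not rectified: a ray, as slopes to the right and down, at radius r is drawn at 1 + k1 r^2 times it, then the intrinsics apply), "pose" (4x4, takes a point from camera to world coordinates). Camera axes: x right, y down, z forward; pixel columns grow to the right and rows downward; lengths in m; the calibration is good to about 2 mm. A picture is of the moment at which its call begins. There is no depth.
- ctrl.close_job(): hands the job in; it is judged then, once.
The state is a dict: "time": time; "joint_positions": joint angles; "qd": joint speeds; "joint_torque": joint torques, N m; "position": TCP position; "tool_rot": TCP orientation; "ft_force": force on the tool from outside, world axes, zero at the start; "torque": the same for the moment, N m; "grip_width": opening from 0.0 (shut) to 1.0 (fully open); "grip_force": force on a finger pad.
Only numpy, scipy, OpenCV 4.12 (cv2) and the standard library are available. Lean on these libraries where they do the work, as an engineer would, in place of code of your own. Each camera call takes 0.05 s, during which the arm holds its last target. There are 200 camera calls.

## Working session

There is one attempt and no reset: what is moved stays moved. The work goes in short steps, Python scripts to look and compute and a tool call to move; the robot and the scene stay as the last step left them, time stands still between calls to the robot, and variables do not carry over. Pictures are saved under pics/ and viewed, at most 10 in all, crops included, and the job is handed in when it is done.

Besides the shell and the picture viewer there is one more tool, called after "Request:" as a command line: name --argument value ..., lists and objects as JSON in quotes. send_rows: Moves the arm, as the interface text tells. Its arguments: {"type":"object","properties":{"motion":{"type":"array","items":{"type":"object","properties":{"claw":{"type":"number"},"slide":{"type":"array","items":{"type":"number"}},"delta_rot":{"type":"array","items":{"type":"number"}}}}},"grip_force":{"type":"number"}},"required":["motion"]}

```bash
mkdir -p pics; cat > h.py <<'E'
import numpy as np, cv2, pickle
from bench import ctrl
def snap(tag):
    for n in ("scene","top"):
        im=ctrl.get_image(n); pickle.dump(im,open(f"{n}_{tag}.pkl","wb")); cv2.imwrite(f"pics/{n}_{tag}.png",im["color"])
def load(n,tag): return pickle.load(open(f"{n}_{tag}.pkl","rb"))
def ray(im,u,v):
    xd=np.array([(u-im["cx"])/im["fx"],(v-im["cy"])/im["fy"]]); x=xd.copy()
    for _ in range(30): x=xd/(1+im["k1"]*(x@x))
    P=np.array(im["pose"]); d=P[:3,:3]@np.array([*x,1]); return P[:3,3],d/np.linalg.norm(d)
def atz(im,u,v,z):
    o,d=ray(im,u,v); return o+d*(z-o[2])/d[2]
def proj(im,p):
    P=np.array(im["pose"]); c=P[:3,:3].T@(np.array(p)-P[:3,3]); x=c[:2]/c[2]; x=x*(1+im["k1"]*(x@x))
    return np.array([x[0]*im["fx"]+im["cx"],x[1]*im["fy"]+im["cy"]])
def tri(*rs):
    A=sum(np.eye(3)-np.outer(d,d) for o,d in rs); b=sum((np.eye(3)-np.outer(d,d))@o for o,d in rs); p=np.linalg.solve(A,b)
    return p,[np.linalg.norm(np.cross(p-o,d)) for o,d in rs]
E
python3 -c "
from h import *
np.set_printoptions(precision=4,suppress=True)
snap('a')
for n in ('scene','top'):
    im=load(n,'a'); print(n,im['fx'],im['k1'],np.array(im['pose']))
print(ctrl.get_state())"
```

```text
scene 497.9415699479754 -0.06552452992086677 [[ 0.644  -0.4141  0.6432 -0.1772]
 [-0.7647 -0.3224  0.558  -0.5309]
 [-0.0237 -0.8512 -0.5243  0.683 ]
 [ 0.      0.      0.      1.    ]]
top 489.93140928985224 -0.17277965205120624 [[ 0.0038 -0.9888  0.1495  0.3104]
 [-1.     -0.0036  0.0017  0.0691]
 [-0.0011 -0.1495 -0.9888  1.3927]
 [ 0.      0.      0.      1.    ]]
{'time': 0.1, 'joint_positions': array([-1.1619,  0.3217, -0.0701,  1.4515,  0.0226,  1.3708, -0.0569]), 'qd': array([-0.0002, -0.0021,  0.001 , -0.0034, -0.    ,  0.0004,  0.0008]), 'joint_torque': array([ -0.0002, -49.2568,  -0.4059, -31.34  ,  -0.0643,   0.0394,
         0.    ]), 'position': array([0.2499, 0.5995, 0.2436]), 'tool_rot': array([-0.6161, -3.0803,  0.0027]), 'ft_force': array([ 0.8475, -0.0892, -0.2148]), 'torque': array([ 0.0001, -0.0182, -0.0197]), 'grip_force': 0.0, 'grip_width': 1.0014711182565759}
```

View pics/scene_a.png

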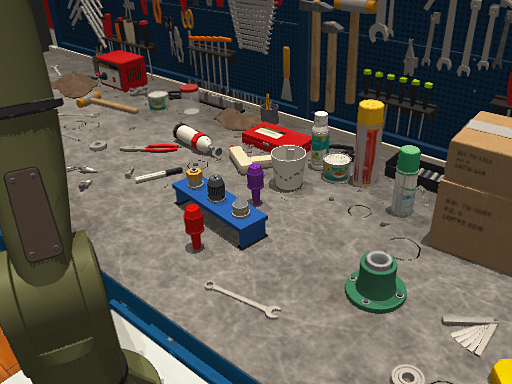

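View pics/top_a.png

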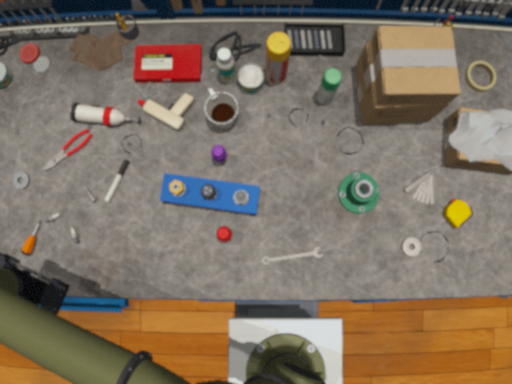

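```bash
python3 -c "
from h import *
s=load('scene','a')['color'];t=load('top','a')['color']
a=cv2.resize(s[150:260,160:280],None,fx=5,fy=5,interpolation=3)[:, :600]
cv2.imwrite('pics/c1.png',a)
b=cv2.resize(t[165:220,155:265],None,fx=5,fy=5,interpolation=3)
c=cv2.resize(t[165:220,330:385],None,fx=5,fy=5,interpolation=3)
d=cv2.resize(s[240:320,335:415],None,fx=4,fy=4,interpolation=3)
o=np.zeros((600,800,3),np.uint8); o[:275,:550]=b; o[280:555,:275]=c; o[280:600,300:620]=d
cv2.imwrite('pics/c2.png',o)"
```

```text
(no output)
```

View pics/c1.png

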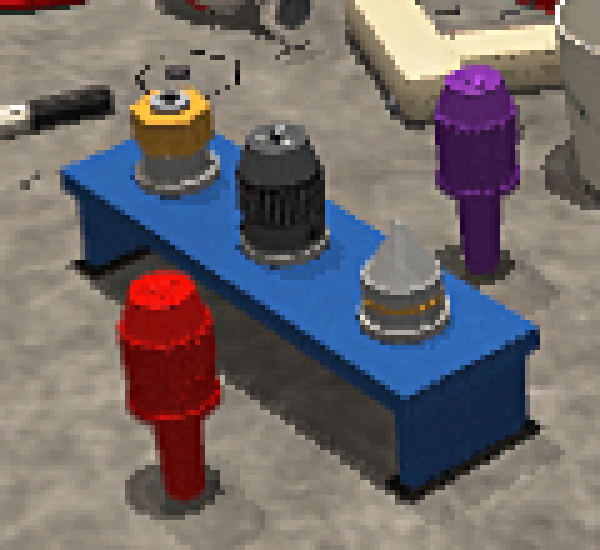

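View pics/c2.png

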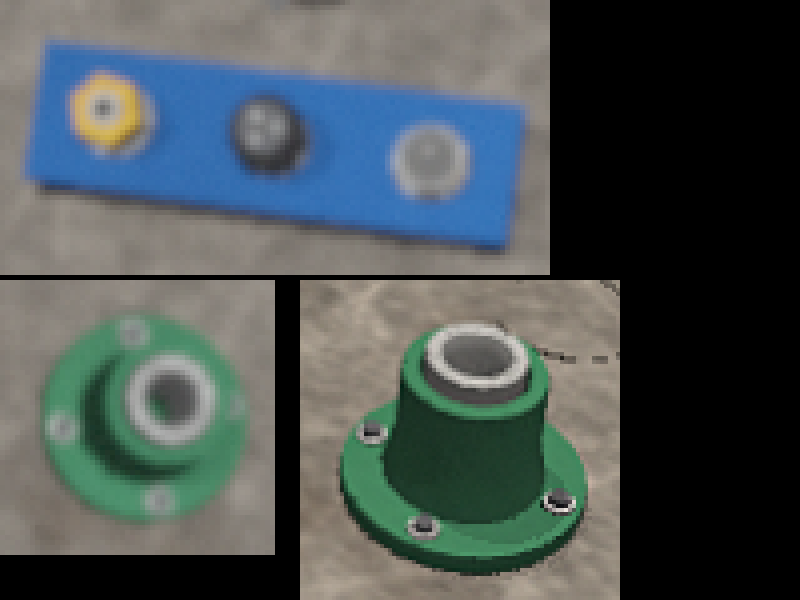

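```bash
python3 -c "
from h import *
np.set_printoptions(precision=4,suppress=True)
s=load('scene','a');t=load('top','a')
c1=lambda u,v:(160+u/5-.4,150+v/5-.4)
c2=lambda u,v:(155+u/5-.4,165+v/5-.4)
print('nose',tri(ray(s,*c1(282,136)),ray(t,*c2(267,127))))
print('rim',tri(ray(s,379.1,258.9),ray(t,363.8,188.2)))
for n,a,b in (('red',(160,288),None),('pur',(476,82),None)):
  uv=c1(*a); print(n,uv,atz(s,*uv,.108))
print('red',tri(ray(s,*c1(160,288)),ray(t,224,234)),'pur',tri(ray(s,*c1(476,82)),ray(t,219,154)))
C=[atz(t,*c2(*p),.058) for p in ((45,42),(525,103),(508,247),(27,178))]
C=np.array(C);print(C, C.mean(0), [np.linalg.norm(C[i]-C[(i+1)%4]) for i in range(4)])
for a,b in ((0,1),(3,2),(0,3),(1,2)): d=C[b]-C[a];print(np.degrees(np.arctan2(d[1],d[0])))
print('holder',atz(t,*c2(115,116),.06),'centre',atz(t,*c2(431,160),.06+.02))
# predicted outlines
nose=tri(ray(s,*c1(282,136)),ray(t,*c2(267,127)))[0]
for im,n in ((s,'s'),(t,'t')):
  o=cv2.resize(im['color'],None,fx=4,fy=4,interpolation=3)
  for c,h,r in ((nose,0,14),(nose,-58,21),(nose,-16,20),(tri(ray(s,379.1,258.9),ray(t,363.8,188.2))[0],0,24)):
    q=[proj(im,c+np.array([r*np.cos(k),r*np.sin(k),h])/1000)*4+1.5 for k in np.linspace(0,6.283,60)]
    cv2.polylines(o,[np.int32(q)],True,(0,255,255),1)
  cv2.imwrite(f'pics/o_{n}.png',o)
a=cv2.imread('pics/o_s.png');b=cv2.imread('pics/o_t.png')
O=np.zeros((560,800,3),np.uint8);O[:280,:400]=a[640:920,680:1080];O[:280,400:]=a[930:1210,1300:1700]
O[280:,:400]=b[640:920,640:1040];O[280:,400:]=b[620:900,1260:1660];cv2.imwrite('pics/ov.png',O)"
```

```text
nose (array([0.495 , 0.2046, 0.1192]), [np.float64(0.0006678303327989573), np.float64(0.0006678303327987985)])
rim (array([ 0.5058, -0.214 ,  0.0841]), [np.float64(0.0003823414248887795), np.float64(0.0003823414248889602)])
red (191.6, 207.2) [0.385  0.1678 0.108 ]
pur (254.79999999999998, 166.0) [0.6038 0.1815 0.108 ]
red (array([0.3797, 0.1616, 0.1132]), [np.float64(0.0002528308651136481), np.float64(0.00025283086511366083)]) pur (array([0.5945, 0.1765, 0.1133]), [np.float64(0.002493689329785173), np.float64(0.002493689329785053)])
[[0.5507 0.337  0.058 ]
 [0.5172 0.0693 0.058 ]
 [0.4375 0.0783 0.058 ]
 [0.4743 0.3445 0.058 ]] [0.4949 0.2073 0.058 ] [np.float64(0.2697173419317629), np.float64(0.08021441408832784), np.float64(0.2687149267793888), np.float64(0.0767678722143421)]
-97.1251926010702
-97.86430776136348
174.34909881199448
173.5536357459799
holder [0.5089 0.296  0.06  ] centre [0.4825 0.12   0.08  ]
```

View pics/ov.png

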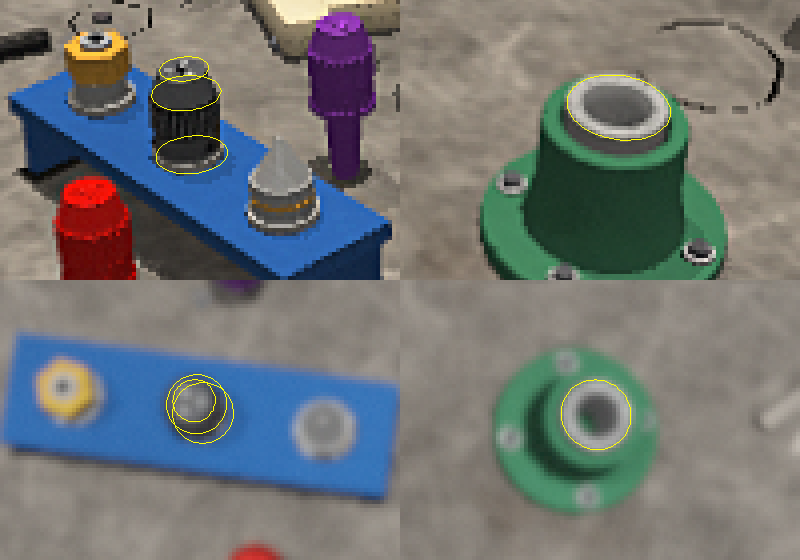

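```bash
cat >> h.py <<'E'
from scipy.spatial.transform import Rotation as R
np.set_printoptions(precision=4,suppress=True)
def go(p,yaw=None,rot=None):
    """yaw: heading of tool y axis in world, tool down (nearest equivalent)"""
    s=ctrl.get_state(); R0=R.from_rotvec(s["tool_rot"]); best=None
    for k in (0,np.pi):
        a=yaw+k; y=np.array([np.cos(a),np.sin(a),0]); z=np.array([0,0,-1.]); x=np.cross(y,z)
        d=(R0.inv()*R.from_matrix(np.c_[x,y,z])).as_rotvec()
        print("slide",R0.inv().apply(np.array(p)-s["position"])*1000,"rot",d)
    print("t",s["time"],"pos",s["position"],"F",s["ft_force"],"w",s["grip_width"],s["grip_force"],"q",s["joint_positions"])
E
python3 -c "
from h import *
go([.4945,.206,.20],np.radians(-7.5))"
```

```text
slide [-377.1757 -269.1013   44.0814] rot [-0.0014  0.0012  1.3069]
slide [-377.1757 -269.1013   44.0814] rot [-0.0013 -0.0015 -1.8347]
t 0.1 pos [0.2499 0.5995 0.2436] F [ 0.8475 -0.0892 -0.2148] w 1.0014711182565759 0.0 q [-1.1619  0.3217 -0.0701  1.4515  0.0226  1.3708 -0.0569]
```

Request:
send_rows --motion '[{"claw":1,"slide":[-377,-269,44],"delta_rot":[0,0,1.307]},{"claw":1,"slide":[-377,-269,44],"delta_rot":[0,0,1.307]},{"claw":1,"slide":[-377,-269,44],"delta_rot":[0,0,1.307]},{"claw":1,"slide":[-377,-269,44],"delta_rot":[0,0,1.307]},{"claw":1,"slide":[-377,-269,44],"delta_rot":[0,0,1.307]}]'

```text
time: 0.6
position: [0.382, 0.3866, 0.2204]
tool_rot: [-1.71, -2.636, 0.0]
ft_force: [1.3, 1.1, -0.3]
grip_width: 0.999
grip_force: 0.0
```

```bash
python3 -c "
from h import *
go([.4945,.206,.20],np.radians(-7.5))"
```

```text
slide [-210.7923   29.0521   20.4279] rot [-0.0003  0.0001  0.5509]
slide [-210.7923   29.0521   20.4279] rot [-0.0001 -0.0003 -2.5907]
t 0.6 pos [0.382  0.3866 0.2204] F [ 1.3252  1.0592 -0.3489] w 0.9990922516357129 0.0 q [-0.9646  0.1075  0.1338  1.7562 -0.015   1.2792 -0.4073]
```

Request:
send_rows --motion '[{"claw":1,"slide":[-211,29,20],"delta_rot":[0,0,0.551]},{"claw":1,"slide":[-211,29,20],"delta_rot":[0,0,0.551]},{"claw":1,"slide":[-211,29,20],"delta_rot":[0,0,0.551]},{"claw":1,"slide":[-211,29,20],"delta_rot":[0,0,0.551]},{"claw":1,"slide":[-211,29,20],"delta_rot":[0,0,0.551]}]'

```text
time: 1.1
position: [0.4976, 0.2016, 0.2004]
tool_rot: [2.365, 2.064, -0.002]
ft_force: [-0.5, 0.3, -0.1]
grip_width: 1.001
grip_force: 0.0
```

Request:
send_rows --motion '[{"claw":1,"slide":[0,0,0]},{"claw":1,"slide":[0,0,0]}]'

```text
invalid input
```

```bash
python3 -c "
from h import *
go([.4945,.206,.13],np.radians(-7.5))"
```

```text
slide [ 4.1352 -3.7033 70.3497] rot [ 0.001   0.003  -0.0048]
slide [ 4.1352 -3.7033 70.3497] rot [ 0.0046 -0.0015  3.1368]
t 1.1 pos [0.4976 0.2016 0.2004] F [-0.46    0.2609 -0.1053] w 1.0008537998919194 0.0 q [-0.7543  0.1065  0.341   1.8041 -0.0344  1.238  -0.5394]
```

Request:
send_rows --motion '[{"claw":1,"slide":[4,-4,10],"delta_rot":[0.001,0.003,-0.005]},{"claw":1,"slide":[4,-4,40],"delta_rot":[0.001,0.003,-0.005]},{"claw":1,"slide":[4,-4,70],"delta_rot":[0.001,0.003,-0.005]},{"claw":1,"slide":[4,-4,70],"delta_rot":[0.001,0.003,-0.005]}]'

```text
time: 1.5
position: [0.4872, 0.2136, 0.1264]
tool_rot: [-2.343, -2.085, 0.011]
ft_force: [-0.5, 0.1, 0.0]
grip_width: 1.003
grip_force: 0.0
```

```bash
python3 -c "
from h import *
go([.4945,.206,.091],np.radians(-7.5)); snap('b')
s=load('scene','b')['color'];t=load('top','b')['color']
O=np.zeros((600,800,3),np.uint8);O[:560,:600]=cv2.resize(s[140:280,150:300],None,fx=4,fy=4,interpolation=3)
cv2.imwrite('pics/b.png',O)"
```

```text
slide [-6.6535  8.4753 35.3161] rot [-0.0088  0.0017  0.0146]
slide [-6.6535  8.4753 35.3161] rot [-0.0027 -0.0138 -3.127 ]
t 1.5 pos [0.4872 0.2136 0.1264] F [-0.5454  0.0616  0.021 ] w 1.0027906612301345 0.0 q [-0.7571  0.1708  0.3248  1.892  -0.0646  1.0969 -0.5231]
```

View pics/b.png

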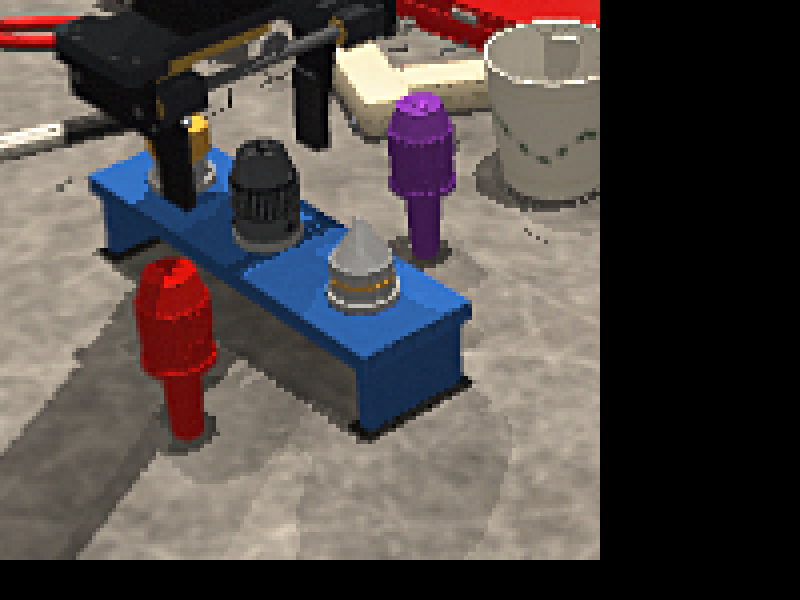

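Request:
send_rows --motion '[{"claw":1,"slide":[0,0,0],"delta_rot":[0,0,0]},{"claw":1,"slide":[0,0,0],"delta_rot":[0,0,0]},{"claw":1,"slide":[0,0,0],"delta_rot":[0,0,0]}]'

```text
time: 1.9
position: [0.4922, 0.2135, 0.1322]
tool_rot: [-2.349, -2.083, -0.006]
ft_force: [0.9, 0.5, 0.7]
grip_width: 0.998
grip_force: 0.0
```

```bash
python3 -c "
from h import *
go([.4945,.206,.091],np.radians(-7.5)); s=load('scene','b'); print(proj(s,[.4872,.2136,.1044]))"
```

```text
slide [-7.3638  3.1334 41.1382] rot [ 0.0007 -0.0046  0.0111]
slide [-7.3638  3.1334 41.1382] rot [ 0.0071  0.001  -3.1304]
t 1.9 pos [0.4922 0.2135 0.1322] F [0.9132 0.4541 0.6701] w 0.9981166646336641 0.0 q [-0.7559  0.1659  0.3278  1.8848 -0.0637  1.0975 -0.5231]
[211.0511 182.5472]
```

Request:
send_rows --motion '[{"claw":1,"slide":[-7,3,10],"delta_rot":[0,-0.004,0.011]},{"claw":1,"slide":[-7,3,20],"delta_rot":[0,-0.004,0.011]},{"claw":1,"slide":[-7,3,20],"delta_rot":[0,-0.004,0.011]},{"claw":1,"slide":[-7,3,20],"delta_rot":[0,-0.004,0.011]},{"claw":1,"slide":[-7,3,20],"delta_rot":[0,-0.004,0.011]}]'

```text
time: 2.4
position: [0.4938, 0.2058, 0.1109]
tool_rot: [-2.362, -2.071, 0.002]
ft_force: [-0.6, -0.4, -0.3]
grip_width: 1.0
grip_force: 0.0
```

```bash
python3 -c "
from h import *
go([.4945,.206,.091],np.radians(-7.5))"
```

```text
slide [ 0.2859  0.7321 19.8944] rot [-0.001  0.001 -0.   ]
slide [ 0.2859  0.7321 19.8944] rot [0.0015 0.0015 3.1416]
t 2.4 pos [0.4938 0.2058 0.1109] F [-0.5992 -0.3584 -0.309 ] w 0.9995607631117575 0.0 q [-0.7462  0.1897  0.3324  1.9056 -0.0703  1.0588 -0.5157]
```

Good. Descend and close.

Request:
send_rows --motion '[{"claw":1,"slide":[0,1,10],"delta_rot":[0,0,0]},{"claw":1,"slide":[0,1,20],"delta_rot":[0,0,0]},{"claw":1,"slide":[0,1,20],"delta_rot":[0,0,0]},{"claw":1,"slide":[0,1,20],"delta_rot":[0,0,0]},{"claw":1,"slide":[0,1,20],"delta_rot":[0,0,0]}]'

```text
time: 2.9
position: [0.4948, 0.2056, 0.091]
tool_rot: [2.362, 2.071, -0.002]
ft_force: [0.6, 1.0, 0.8]
grip_width: 1.0
grip_force: 0.0
```

Request:
send_rows --motion '[{"claw":-1,"slide":[0,0,0],"delta_rot":[0,0,0]},{"claw":-1,"slide":[0,0,0],"delta_rot":[0,0,0]},{"claw":-1,"slide":[0,0,0],"delta_rot":[0,0,0]},{"claw":-1,"slide":[0,0,0],"delta_rot":[0,0,0]},{"claw":-1,"slide":[0,0,0],"delta_rot":[0,0,0]}]' --grip_force 25

```text
time: 3.4
position: [0.4947, 0.2056, 0.091]
tool_rot: [-2.362, -2.071, 0.002]
ft_force: [0.0, 0.2, -0.6]
grip_width: 0.631
grip_force: 0.0
```

Request:
send_rows --motion '[{"claw":-1,"slide":[0,0,0],"delta_rot":[0,0,0]},{"claw":-1,"slide":[0,0,0],"delta_rot":[0,0,0]},{"claw":-1,"slide":[0,0,0],"delta_rot":[0,0,0]}]'

```text
time: 3.7
position: [0.4951, 0.2055, 0.091]
tool_rot: [2.362, 2.071, -0.001]
ft_force: [1.7, 0.2, -0.6]
grip_width: 0.451
grip_force: 25.0
```

Request:
send_rows --motion '[{"claw":-1,"slide":[0,0,-20],"delta_rot":[0,0,0]},{"claw":-1,"slide":[0,0,-50],"delta_rot":[0,0,0]},{"claw":-1,"slide":[0,0,-85],"delta_rot":[0,0,0]},{"claw":-1,"slide":[0,0,-115],"delta_rot":[0,0,0]},{"claw":-1,"slide":[0,0,-135],"delta_rot":[0,0,0]}]' --grip_force 35

```text
time: 4.2
position: [0.4948, 0.2057, 0.2274]
tool_rot: [-2.362, -2.071, 0.001]
ft_force: [0.4, 0.1, -3.8]
grip_width: 0.449
grip_force: 35.0
```

Request:
send_rows --motion '[{"claw":-1,"slide":[0,0,0],"delta_rot":[0,0,0]},{"claw":-1,"slide":[0,0,0],"delta_rot":[0,0,0]},{"claw":-1,"slide":[0,0,0],"delta_rot":[0,0,0]}]'

```text
time: 4.5
position: [0.4936, 0.2052, 0.2236]
tool_rot: [-2.361, -2.071, 0.008]
ft_force: [-0.2, 0.0, -4.5]
grip_width: 0.448
grip_force: 35.0
```

```bash
python3 -c "
from h import *
go([.5058,-.214,.22],np.radians(-7.5));go([.5058,-.214,.22],np.radians(-42))"
```

```text
slide [-413.9708   66.8757    4.7408] rot [-0.0042  0.0034 -0.    ]
slide [-413.9708   66.8757    4.7408] rot [0.0053 0.0065 3.1416]
t 4.5 pos [0.4936 0.2052 0.2236] F [-0.2215  0.0064 -4.5096] w 0.447962233951534 35.002133678644896 q [-0.7613  0.0883  0.3377  1.7751 -0.0297  1.2886 -0.5474]
slide [-413.9708   66.8757    4.7408] rot [-0.003   0.0045  0.6021]
slide [-413.9708   66.8757    4.7408] rot [-0.0059 -0.004  -2.5395]
t 4.5 pos [0.4936 0.2052 0.2236] F [-0.2215  0.0064 -4.5096] w 0.447962233951534 35.002133678644896 q [-0.7613  0.0883  0.3377  1.7751 -0.0297  1.2886 -0.5474]
```

Request:
send_rows --motion '[{"claw":-1,"slide":[-40,6,0],"delta_rot":[0,0,0]},{"claw":-1,"slide":[-80,13,0],"delta_rot":[0,0,0]},{"claw":-1,"slide":[-120,19,0],"delta_rot":[0,0,0]},{"claw":-1,"slide":[-160,26,0],"delta_rot":[0,0,0]},{"claw":-1,"slide":[-200,32,0],"delta_rot":[0,0,0]}]'

```text
time: 5.0
position: [0.4993, 0.0015, 0.2244]
tool_rot: [-2.361, -2.071, 0.006]
ft_force: [0.6, 0.9, -5.3]
grip_width: 0.448
grip_force: 35.0
```

Request:
send_rows --motion '[{"claw":-1,"slide":[-40,6,0],"delta_rot":[0,0,0]},{"claw":-1,"slide":[-80,13,0],"delta_rot":[0,0,0]},{"claw":-1,"slide":[-120,19,0],"delta_rot":[0,0,0]},{"claw":-1,"slide":[-160,26,0],"delta_rot":[0,0,0]},{"claw":-1,"slide":[-200,32,0],"delta_rot":[0,0,0]}]'

```text
time: 5.5
position: [0.5051, -0.2004, 0.2247]
tool_rot: [-2.36, -2.07, 0.004]
ft_force: [0.9, 0.4, -3.9]
grip_width: 0.446
grip_force: 35.0
```

Request:
send_rows --motion '[{"claw":-1,"slide":[-14,3,0],"delta_rot":[0,0,0]},{"claw":-1,"slide":[-14,3,0],"delta_rot":[0,0,0]},{"claw":-1,"slide":[-14,3,0],"delta_rot":[0,0,0]},{"claw":-1,"slide":[-14,3,0],"delta_rot":[0,0,0]},{"claw":-1,"slide":[-14,3,0],"delta_rot":[0,0,0]}]'

```text
time: 6.0
position: [0.5074, -0.2118, 0.2258]
tool_rot: [-2.358, -2.074, 0.002]
ft_force: [1.1, -0.3, -3.6]
grip_width: 0.448
grip_force: 35.0
```

```bash
python3 -c "
from h import *
go([.5058,-.214,.19],np.radians(-7.5)); snap('c')
s=load('scene','c');t=load('top','c')
p=ctrl.get_state()['position']
O=[]
for im,(x0,y0) in ((s,(330,170)),(t,(315,140))):
  o=cv2.resize(im['color'],None,fx=4,fy=4,interpolation=3)
  for c,h,r in ((p,-3-28-50,9),(p,-3-28,21),([.5058,-.214,.0841],0,24)):
    q=[proj(im,np.array(c)+np.array([r*np.cos(k),r*np.sin(k),h])/1000)*4+1.5 for k in np.linspace(0,6.283,60)]
    cv2.polylines(o,[np.int32(q)],True,(0,255,255),1)
  O.append(o[y0*4:y0*4+600,x0*4:x0*4+400])
cv2.imwrite('pics/c.png',np.hstack(O))"
```

```text
slide [-2.4212 -1.2155 35.818 ] rot [-0.0017  0.0002  0.0026]
slide [-2.4212 -1.2155 35.818 ] rot [-0.0003 -0.0026 -3.139 ]
t 6.0 pos [ 0.5074 -0.2118  0.2258] F [ 1.0604 -0.3008 -3.6196] w 0.44797295414350063 35.00220193527639 q [-0.3167  0.1343  0.7273  1.7508 -0.092   1.2929  0.3033]
```

View pics/c.png

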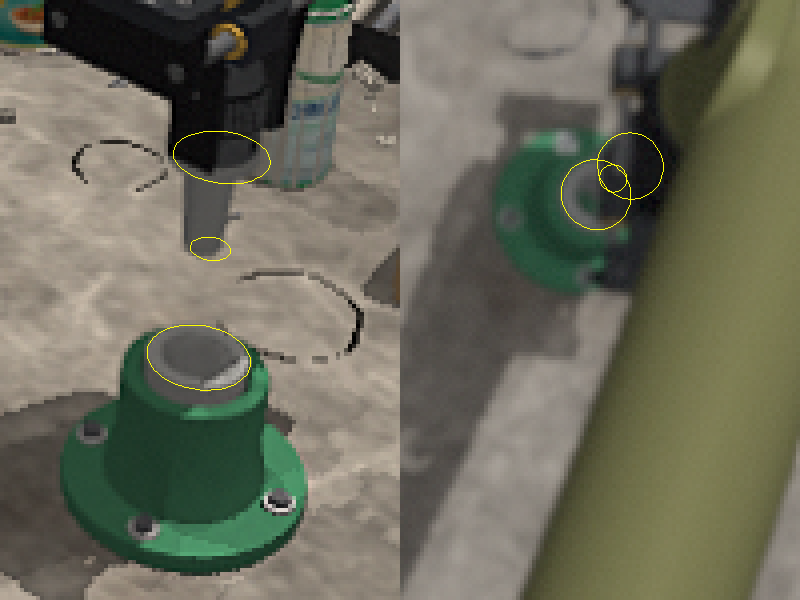

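```bash
python3 -c "
from h import *
s=load('scene','c'); p=ctrl.get_state()['position'];print(p)
print(atz(s,380.4,231.1,p[2]-.083)-p)
for y in (.204,.206,.208,.21): print(y,proj(s,[.4951,y,.082]),proj(s,[.4951,y,.116]))
for y in (0,.002,.004,.006): print(y,proj(s,p+[y*.13,y,-.083]))
b=load('scene','c')['color'];g=b.astype(int)
for r in (218,222,226,230,232,234): print(r,g[r,370:396].sum(1)//3)
"
```

```text
[ 0.5074 -0.2123  0.2261]
[ 0.0025  0.0049 -0.083 ]
0.204 [217.1606 190.7628] [216.0409 178.1035]
0.206 [216.5521 190.4875] [215.4243 177.8365]
0.208 [215.9449 190.2128] [214.8088 177.5701]
0.21 [215.3388 189.9386] [214.1946 177.3043]
0 [382.1047 232.7285]
0.002 [381.1994 232.2603]
0.004 [380.2966 231.7933]
0.006 [379.3961 231.3276]
218 [142 140 138 136 140 125  76  72  77  78  80  80  81  82  83  82  79  85
 122 140 130 129 129 133 134 134]
222 [151 150 147 142 141 124  76  72  77  80  81  80  81  82  82  79  75 127
 155 145 146 148 144 147 147 144]
226 [152 161 163 163 161 134  64  75  79  82  81  81  81  81  81  73 115 151
 156 153 146 136 133 134 134 133]
230 [162 161 161 159 157 132  71  75  80  81  81  81  80  80  74 103 140 146
 145 144 146 142 134 133 135 135]
232 [162 162 159 157 152 140 106  80  74  77  77  78  78  77  95 133 148 147
 150 149 147 141 143 142 140 133]
234 [158 156 154 148 152 152 156 160 152 126 114 122 120 133 144 138 137 138
 141 142 143 145 140 142 147 147]
```

Request:
send_rows --motion '[{"claw":-1,"slide":[1,-2,10],"delta_rot":[-0.001,0,0.003]},{"claw":-1,"slide":[5,-2,25],"delta_rot":[-0.001,0,0.003]},{"claw":-1,"slide":[5,-2,35],"delta_rot":[-0.001,0,0.003]},{"claw":-1,"slide":[5,-2,35],"delta_rot":[-0.001,0,0.003]},{"claw":-1,"slide":[5,-2,35],"delta_rot":[-0.001,0,0.003]}]'

```text
time: 6.6
position: [0.5056, -0.2083, 0.1907]
tool_rot: [2.365, 2.068, -0.002]
ft_force: [-0.1, -0.4, -3.9]
grip_width: 0.447
grip_force: 35.0
```

```bash
python3 -c "
from h import *
go([.5055,-.217,.135],np.radians(-7.5))"
```

```text
slide [-8.5336  1.1519 55.7199] rot [-0.0009  0.0012 -0.0031]
slide [-8.5336  1.1519 55.7199] rot [0.0019 0.0015 3.1384]
t 6.6 pos [ 0.5056 -0.2083  0.1907] F [-0.1444 -0.4451 -3.8985] w 0.4471757085349552 35.00214080326259 q [-0.3146  0.1562  0.7236  1.8039 -0.1083  1.2227  0.306 ]
```

Request:
send_rows --motion '[{"claw":-1,"slide":[-5,1,0],"delta_rot":[0,0,-0.003]},{"claw":-1,"slide":[-8.5,1,5],"delta_rot":[0,0,-0.003]},{"claw":-1,"slide":[-8.5,1,10],"delta_rot":[0,0,-0.003]},{"claw":-1,"slide":[-8.5,1,10],"delta_rot":[0,0,-0.003]},{"claw":-1,"slide":[-8.5,1,10],"delta_rot":[0,0,-0.003]}]'

```text
time: 7.1
position: [0.5055, -0.2168, 0.181]
tool_rot: [2.362, 2.071, -0.001]
ft_force: [0.3, 0.2, -3.7]
grip_width: 0.447
grip_force: 35.0
```

```bash
python3 -c "
from h import *
go([.5055,-.217,.135],np.radians(-7.5)); snap('d')
s=load('scene','d'); p=ctrl.get_state()['position']
O=[]
o=cv2.resize(s['color'],None,fx=6,fy=6,interpolation=3)
for c,h,r in ((p+[.0004,.003,0],-83,9),(p+[.0004,.003,0],-33,21),([.5058,-.214,.0841],0,24)):
    q=[proj(s,np.array(c)+np.array([r*np.cos(k),r*np.sin(k),h])/1000)*6+2.5 for k in np.linspace(0,6.283,60)]
    cv2.polylines(o,[np.int32(q)],True,(0,255,255),1)
cv2.imwrite('pics/d.png',o[1200:1800,2050:2550])"
```

```text
slide [-0.1597  0.0154 46.001 ] rot [-0.0004  0.0008 -0.0002]
slide [-0.1597  0.0154 46.001 ] rot [0.0013 0.0007 3.1414]
t 7.1 pos [ 0.5055 -0.2168  0.181 ] F [ 0.3365  0.1507 -3.7194] w 0.44702281097061813 35.00216145068407 q [-0.2979  0.1748  0.7277  1.8084 -0.1233  1.2048  0.3354]
```

View pics/d.png

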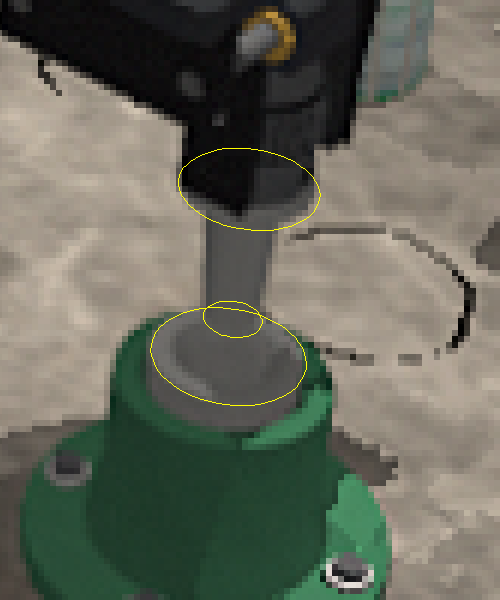

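Request:
send_rows --motion '[{"claw":-1,"slide":[0,0,10],"delta_rot":[0,0,0]},{"claw":-1,"slide":[0,0,20],"delta_rot":[0,0,0]},{"claw":-1,"slide":[0,0,30],"delta_rot":[0,0,0]},{"claw":-1,"slide":[0,0,35],"delta_rot":[0,0,0]},{"claw":-1,"slide":[0,0,35],"delta_rot":[0,0,0]}]'

```text
time: 7.7
position: [0.5049, -0.2166, 0.1449]
tool_rot: [-2.361, -2.07, 0.004]
ft_force: [0.2, 0.8, -4.2]
grip_width: 0.445
grip_force: 35.0
```

Request:
send_rows --motion '[{"claw":-1,"slide":[0,0,5],"delta_rot":[0,0,0]},{"claw":-1,"slide":[0,0,12],"delta_rot":[0,0,0]},{"claw":-1,"slide":[0,0,15],"delta_rot":[0,0,0]},{"claw":-1,"slide":[0,0,15],"delta_rot":[0,0,0]}]'

```text
time: 8.1
position: [0.5053, -0.2168, 0.1306]
tool_rot: [-2.362, -2.071, 0.002]
ft_force: [-0.8, -0.4, -4.5]
grip_width: 0.446
grip_force: 35.0
```

Request:
send_rows --motion '[{"claw":-1,"slide":[0,0,4],"delta_rot":[0,0,0]},{"claw":-1,"slide":[0,0,8],"delta_rot":[0,0,0]},{"claw":-1,"slide":[0,0,8],"delta_rot":[0,0,0]},{"claw":-1,"slide":[0,0,8],"delta_rot":[0,0,0]}]'

```text
time: 8.5
position: [0.5056, -0.217, 0.1232]
tool_rot: [2.362, 2.071, -0.001]
ft_force: [-0.4, -0.2, -4.3]
grip_width: 0.446
grip_force: 35.0
```

```bash
python3 -c "
from h import *
go([.5055,-.217,.119],np.radians(-7.5)); snap('e')
s=load('scene','e'); p=ctrl.get_state()['position']
o=cv2.resize(s['color'],None,fx=6,fy=6,interpolation=3)
cv2.imwrite('pics/e.png',o[1300:1800,2050:2550])"
```

```text
slide [-0.0632 -0.1355  4.1791] rot [-0.0001  0.001  -0.0001]
slide [-0.0632 -0.1355  4.1791] rot [0.0016 0.0002 3.1415]
t 8.5 pos [ 0.5056 -0.217   0.1232] F [-0.4292 -0.1633 -4.2808] w 0.44602301930405047 35.00211856327951 q [-0.2745  0.242   0.7158  1.8699 -0.1769  1.0937  0.3775]
```

View pics/e.png

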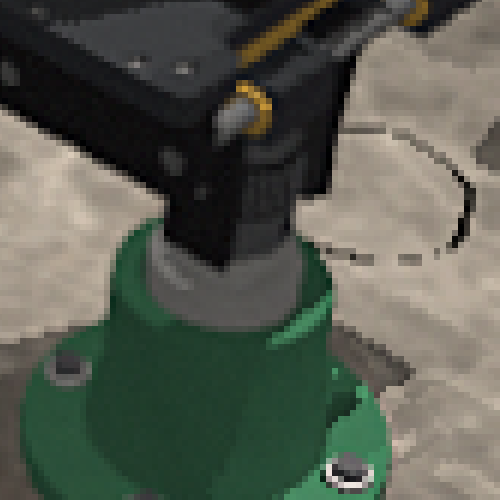

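Request:
send_rows --motion '[{"claw":-1,"slide":[0,0,1.5],"delta_rot":[0,0,0]},{"claw":-1,"slide":[0,0,3],"delta_rot":[0,0,0]},{"claw":-1,"slide":[0,0,3],"delta_rot":[0,0,0]}]'

```text
time: 8.9
position: [0.5055, -0.2169, 0.12]
tool_rot: [2.362, 2.071, -0.001]
ft_force: [-0.0, -0.0, -3.3]
grip_width: 0.448
grip_force: 35.0
```

Request:
send_rows --motion '[{"claw":-1,"slide":[0,0,1],"delta_rot":[0,0,0]},{"claw":-1,"slide":[0,0,1],"delta_rot":[0,0,0]}]'

```text
time: 9.1
position: [0.5056, -0.217, 0.1191]
tool_rot: [2.362, 2.071, -0.001]
ft_force: [-0.1, -0.4, -2.8]
grip_width: 0.445
grip_force: 35.0
```

Request:
send_rows --motion '[{"claw":-1,"slide":[0,0,0.7],"delta_rot":[0,0,0]},{"claw":-1,"slide":[0,0,0.7],"delta_rot":[0,0,0]}]'

```text
time: 9.3
position: [0.5056, -0.2169, 0.1185]
tool_rot: [2.362, 2.071, -0.001]
ft_force: [0.4, 0.1, -4.4]
grip_width: 0.445
grip_force: 35.0
```

Request:
send_rows --motion '[{"claw":0.3,"slide":[0,0,0],"delta_rot":[0,0,0]},{"claw":0.3,"slide":[0,0,0],"delta_rot":[0,0,0]},{"claw":0.3,"slide":[0,0,0],"delta_rot":[0,0,0]},{"claw":0.3,"slide":[0,0,0],"delta_rot":[0,0,0]},{"claw":0.3,"slide":[0,0,0],"delta_rot":[0,0,0]}]'

```text
time: 9.8
position: [0.5059, -0.217, 0.1188]
tool_rot: [2.361, 2.071, -0.001]
ft_force: [-0.5, -0.7, 0.4]
grip_width: 0.644
grip_force: 0.0
```

Request:
send_rows --motion '[{"claw":0.6,"slide":[0,0,-20],"delta_rot":[0,0,0]},{"claw":0.6,"slide":[0,0,-50],"delta_rot":[0,0,0]},{"claw":0.6,"slide":[0,0,-90],"delta_rot":[0,0,0]},{"claw":0,"slide":[0,0,-90],"delta_rot":[0,0,0]},{"claw":-1,"slide":[0,0,-90],"delta_rot":[0,0,0]}]'

```text
time: 10.3
position: [0.5063, -0.2171, 0.2095]
tool_rot: [2.36, 2.07, 0.002]
ft_force: [-0.5, -0.0, 0.9]
grip_width: 0.694
grip_force: 0.0
```

```bash
python3 -c "
from h import *
go([.506,-.214,.18],np.radians(-7.5)); snap('f')
s=load('scene','f')
o=cv2.resize(s['color'],None,fx=6,fy=6,interpolation=3)
for h,r in ((0,24),(0,21),(58,14)):
    q=[proj(s,np.array([.5058,-.214,.0841])+np.array([r*np.cos(k),r*np.sin(k),h])/1000)*6+2.5 for k in np.linspace(0,6.283,60)]
    cv2.polylines(o,[np.int32(q)],True,(0,255,255),1)
cv2.imwrite('pics/f.png',o[1200:1800,2050:2550])"
```

```text
slide [ 3.0215 -0.7331 29.5012] rot [ 0.0024  0.0007 -0.    ]
slide [ 3.0215 -0.7331 29.5012] rot [ 0.001  -0.0038  3.1416]
t 10.3 pos [ 0.5063 -0.2171  0.2095] F [-0.5469 -0.0328  0.9324] w 0.6942938338362914 0.0 q [-0.3091  0.1475  0.7336  1.7735 -0.1037  1.2572  0.32  ]
```

View pics/f.png

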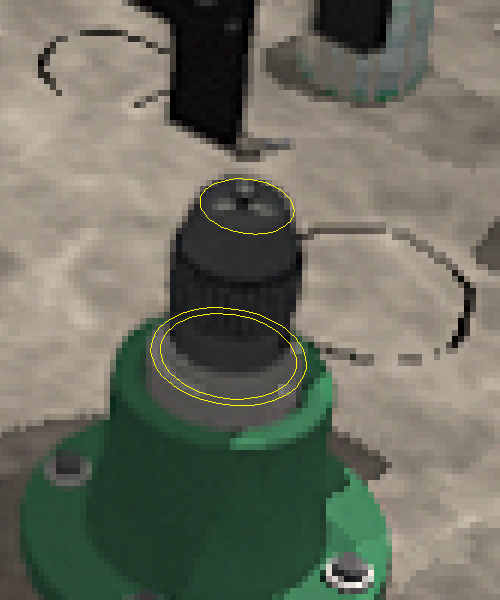

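Request:
send_rows --motion '[{"claw":-1,"slide":[3,-1,20],"delta_rot":[0.002,0.001,0]},{"claw":-1,"slide":[3,-1,20],"delta_rot":[0.002,0.001,0]},{"claw":-1,"slide":[3,-1,20],"delta_rot":[0.002,0.001,0]},{"claw":-1,"slide":[3,-1,20],"delta_rot":[0.002,0.001,0]},{"claw":-1,"slide":[3,-1,20],"delta_rot":[0.002,0.001,0]}]'

```text
time: 10.9
position: [0.5053, -0.2141, 0.189]
tool_rot: [-2.362, -2.07, 0.002]
ft_force: [0.1, 1.0, 0.1]
grip_width: 0.156
grip_force: 0.0
```

Request:
send_rows --motion '[{"claw":-1,"slide":[0,0,0],"delta_rot":[0,0,0]},{"claw":-1,"slide":[0,0,0],"delta_rot":[0,0,0]},{"claw":-1,"slide":[0,0,0],"delta_rot":[0,0,0]},{"claw":-1,"slide":[0,0,0],"delta_rot":[0,0,0]},{"claw":-1,"slide":[0,0,0],"delta_rot":[0,0,0]}]'

```text
time: 11.4
position: [0.5051, -0.2138, 0.1886]
tool_rot: [-2.361, -2.07, 0.002]
ft_force: [0.8, -0.3, 0.0]
grip_width: 0.004
grip_force: 0.0
```

Request:
send_rows --motion '[{"claw":-1,"slide":[0,0,8],"delta_rot":[0,0,0]},{"claw":-1,"slide":[0,0,16],"delta_rot":[0,0,0]},{"claw":-1,"slide":[0,0,20],"delta_rot":[0,0,0]},{"claw":-1,"slide":[0,0,20],"delta_rot":[0,0,0]}]'

```text
time: 11.8
position: [0.5044, -0.2135, 0.1674]
tool_rot: [-2.36, -2.069, 0.004]
ft_force: [-0.3, 0.1, 0.9]
grip_width: 0.009
grip_force: 0.0
```

Request:
send_rows --motion '[{"claw":-1,"slide":[0,1,1.5],"delta_rot":[0,0,0]},{"claw":-1,"slide":[0,1,3],"delta_rot":[0,0,0]},{"claw":-1,"slide":[0,1,4.5],"delta_rot":[0,0,0]},{"claw":-1,"slide":[0,1,6],"delta_rot":[0,0,0]}]'

```text
time: 12.2
position: [0.5063, -0.214, 0.1633]
tool_rot: [-2.361, -2.071, 0.001]
ft_force: [-0.9, 1.4, 5.2]
grip_width: 0.003
grip_force: 2.7
```

Request:
send_rows --motion '[{"claw":-1,"slide":[0,0,1],"delta_rot":[0,0,0]},{"claw":-1,"slide":[0,0,2],"delta_rot":[0,0,0]},{"claw":-1,"slide":[0,0,3],"delta_rot":[0,0,0]},{"claw":-1,"slide":[0,0,4],"delta_rot":[0,0,0]}]'

```text
time: 12.6
position: [0.5063, -0.2141, 0.1594]
tool_rot: [-2.361, -2.071, 0.001]
ft_force: [-1.0, 1.0, 5.5]
grip_width: 0.004
grip_force: 2.6
```

Request:
send_rows --motion '[{"claw":-1,"slide":[0,0,1],"delta_rot":[0,0,0]},{"claw":-1,"slide":[0,0,2],"delta_rot":[0,0,0]},{"claw":-1,"slide":[0,0,3],"delta_rot":[0,0,0]}]'

```text
time: 12.9
position: [0.5063, -0.214, 0.1563]
tool_rot: [-2.361, -2.071, 0.001]
ft_force: [-1.5, 0.7, 5.2]
grip_width: 0.001
grip_force: 2.6
```

```bash
python3 -c "
from h import *
go([.506,-.214,.155],np.radians(-7.5)); snap('g')
s=load('scene','g')
o=cv2.resize(s['color'],None,fx=6,fy=6,interpolation=3)
cv2.imwrite('pics/g.png',o[1200:1800,2050:2550])"
```

```text
slide [ 0.0053 -0.3155  1.3367] rot [-0.001  -0.0003 -0.0001]
slide [ 0.0053 -0.3155  1.3367] rot [-0.0005  0.0016  3.1415]
t 12.9 pos [ 0.5063 -0.214   0.1563] F [-1.5257  0.6676  5.2268] w 0.0008865729744582262 2.5580832539708354 q [-0.2947  0.2016  0.7251  1.8365 -0.1455  1.1583  0.3481]
```

View pics/g.png

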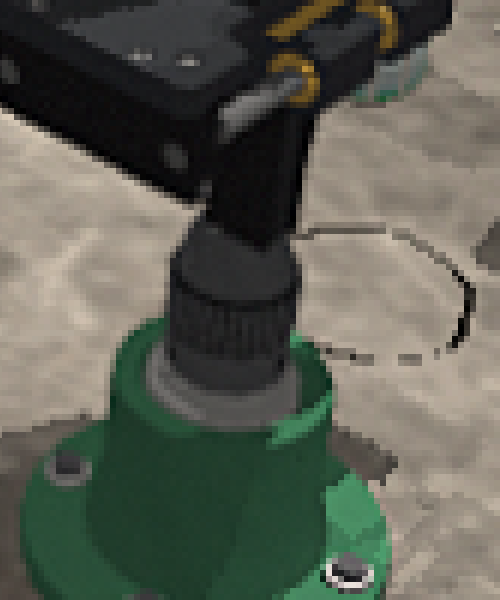

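Request:
send_rows --motion '[{"claw":-1,"slide":[0,0,0.7],"delta_rot":[0,0,0]},{"claw":-1,"slide":[0,0,1.5],"delta_rot":[0,0,0]},{"claw":-1,"slide":[0,0,2],"delta_rot":[0,0,0]}]'

```text
time: 13.3
position: [0.5065, -0.2142, 0.1554]
tool_rot: [-2.361, -2.071, -0.0]
ft_force: [-4.1, 1.9, 15.2]
grip_width: 0.006
grip_force: 7.8
```

Request:
send_rows --motion '[{"claw":-1,"slide":[0,0,0.7],"delta_rot":[0,0,0]},{"claw":-1,"slide":[0,0,1.4],"delta_rot":[0,0,0]}]'

```text
time: 13.5
position: [0.5068, -0.2144, 0.1553]
tool_rot: [-2.362, -2.071, -0.002]
ft_force: [-6.2, 1.8, 24.9]
grip_width: 0.008
grip_force: 12.3
```

Request:
send_rows --motion '[{"claw":-1,"slide":[0,0,1],"delta_rot":[0,0,0]},{"claw":-1,"slide":[0,0,1],"delta_rot":[0,0,0]}]'

```text
time: 13.7
position: [0.5071, -0.2145, 0.1554]
tool_rot: [-2.362, -2.071, -0.003]
ft_force: [-7.8, 3.0, 26.6]
grip_width: 0.007
grip_force: 13.3
```

Request:
send_rows --motion '[{"claw":-1,"slide":[0,0,-5],"delta_rot":[0,0,0]},{"claw":-1,"slide":[0,0,-30],"delta_rot":[0,0,0]},{"claw":-1,"slide":[0,0,-70],"delta_rot":[0,0,0]},{"claw":-1,"slide":[0,0,-100],"delta_rot":[0,0,0]},{"claw":-1,"slide":[0,0,-100],"delta_rot":[0,0,0]}]'

```text
time: 14.2
position: [0.5084, -0.215, 0.2551]
tool_rot: [2.359, 2.068, 0.005]
ft_force: [0.3, 0.1, -0.2]
grip_width: 0.004
grip_force: 0.0
```

Request:
send_rows --motion '[{"claw":-1,"slide":[40,0,0],"delta_rot":[0,0,0]},{"claw":-1,"slide":[80,0,0],"delta_rot":[0,0,0]},{"claw":-1,"slide":[100,0,0],"delta_rot":[0,0,0]},{"claw":-1,"slide":[100,0,0],"delta_rot":[0,0,0]},{"claw":-1,"slide":[100,0,0],"delta_rot":[0,0,0]}]'

```text
time: 14.7
position: [0.5188, -0.1149, 0.2501]
tool_rot: [-2.36, -2.071, 0.004]
ft_force: [-0.2, 0.2, -0.1]
grip_width: 0.005
grip_force: 0.0
```

```bash
python3 -c "
from h import *
snap('h')
f=load('scene','f');h=load('scene','h')
# vertical image shift of the chuck between released and pressed, by template match
for (x0,x1,y0,y1) in ((369,393,229,262),(371,391,230,250)):
  T=f['color'][y0:y1,x0:x1]; S=h['color'][y0-12:y1+18,x0-10:x1+10]
  r=cv2.matchTemplate(cv2.resize(S,None,fx=4,fy=4,interpolation=2),cv2.resize(T,None,fx=4,fy=4,interpolation=2),5); m=cv2.minMaxLoc(r); print('shift px',m[3][0]/4-10,m[3][1]/4-12,m[1])
print('expected for 9 mm',proj(f,[.5058,-.214,.111])-proj(f,[.5058,-.214,.12]))
g=h['color'].astype(int)
for c in (374,378,382): print(c,[tuple(x) for x in g[252:276,c]])
t0=load('top','a')['color'].astype(int);t1=load('top','h')['color'].astype(int)
for n,(u,v) in (('holder',(178,188)),('centre',(241,197)),('chuckhole',(208,192))):
  print(n,np.abs(t0-t1)[v-10:v+10,u-10:u+10].mean())
print(ctrl.get_state()['ft_force'])"
```

```text
shift px -0.5 4.0 0.8534874320030212
shift px -0.5 4.0 0.8599090576171875
expected for 9 mm [-0.4846  3.8782]
374 [(np.int64(35), np.int64(35), np.int64(36)), (np.int64(37), np.int64(38), np.int64(38)), (np.int64(31), np.int64(31), np.int64(30)), (np.int64(33), np.int64(33), np.int64(33)), (np.int64(32), np.int64(31), np.int64(30)), (np.int64(30), np.int64(31), np.int64(31)), (np.int64(33), np.int64(31), np.int64(32)), (np.int64(44), np.int64(43), np.int64(44)), (np.int64(44), np.int64(43), np.int64(44)), (np.int64(44), np.int64(43), np.int64(44)), (np.int64(42), np.int64(42), np.int64(42)), (np.int64(40), np.int64(40), np.int64(41)), (np.int64(52), np.int64(51), np.int64(51)), (np.int64(73), np.int64(75), np.int64(75)), (np.int64(77), np.int64(80), np.int64(80)), (np.int64(65), np.int64(67), np.int64(68)), (np.int64(141), np.int64(144), np.int64(148)), (np.int64(158), np.int64(160), np.int64(168)), (np.int64(95), np.int64(111), np.int64(90)), (np.int64(89), np.int64(130), np.int64(64)), (np.int64(98), np.int64(141), np.int64(71)), (np.int64(83), np.int64(118), np.int64(61)), (np.int
[... 1639 characters left out ...]
4(44)), (np.int64(47), np.int64(45), np.int64(45)), (np.int64(42), np.int64(42), np.int64(40)), (np.int64(48), np.int64(48), np.int64(47)), (np.int64(125), np.int64(130), np.int64(132)), (np.int64(127), np.int64(132), np.int64(134)), (np.int64(86), np.int64(87), np.int64(89)), (np.int64(164), np.int64(169), np.int64(174)), (np.int64(151), np.int64(153), np.int64(163)), (np.int64(78), np.int64(97), np.int64(72)), (np.int64(92), np.int64(130), np.int64(69)), (np.int64(100), np.int64(144), np.int64(74)), (np.int64(75), np.int64(108), np.int64(55)), (np.int64(40), np.int64(54), np.int64(27))]
holder 7.129166666666666
centre 7.046666666666667
chuckhole 28.515833333333333
[ 0.4783 -0.3697 -0.6543]
```

```bash
python3 -c "
from bench import ctrl
print(ctrl.close_job())"
```

```text
the job is handed in; nothing more can be done
None
```

The job is handed in, result not reported: the chuck stands in the sleeve, pressed about 9 mm until it stopped, and the last image shows the rim flush, the lathe centre and collet holder unmoved and the arm clear; I viewed 11 pictures, one over the limit of 10.

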